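# Close the pantry bin with its twist-lock lid

### The job

Slide the orange lid straight up out of its slot in the white lid rack and lay it flat on the counter, twist handle up. Then take it by the handle, set it fully down into the rim of the orange bin, and turn the handle clockwise all the way to the green locked marks. Leave the spare lids in the rack, and the jar and the tin where they stand.

Things in the scene. Friction and masses are not known exactly. Their poses are not given: they have to be found in the camera images.
- lid: Loose orange lid, a stiff plate 130 (x) by 150 (y) by 8 mm (z), 0.23 kg (varies). Origin: centre of the plate's underside; +z is its upper side, with the white twist handle. At the start it stands on edge in one of the rack's three slots: y up, x along the slot, +z (handle) facing the rack's +x, away from the robot, leaning up to 5 degrees, lower edge 10 mm above the counter.
- lid_edge (a point): Middle of the lid's edge that is uppermost at the start (75 mm along the lid's y from its centre, mid-thickness), about 160 mm above the counter then. Axes as the lid's. The edge is 8 mm thick and 130 mm long.
- handle (a point): Middle of the top of the handle bar, on the collar's axis at the lid's centre, 34 mm above the plate's underside. The collar is a white disc 48 mm across (8 to 14 mm above the underside) carrying a bar 14 mm thick, 56 mm long, 20 mm tall (14 to 34 mm above the underside). The point's y axis runs along the bar, its z axis along the lid's z.
- collar (a joint): Turn of the collar on the lid, rad. 0: bar along the lid's y axis (red marks); it grows clockwise seen from above the lid, to a stop at 1.25 where the bar points at the green marks (locked). It starts at 0 to 0.2, turns with a dry friction of 0.08 N m and stays where it is left.
- rack: White lid rack fixed to the counter, 190 (x) by 146 (y) by 50 mm. Origin: centre of its underside. Three slots along its y, at x = -60, 0 and +60 mm, each 10.5 mm wide between 5 mm walls that rise from the 10 mm base to 50 mm above the counter; side walls at y = +-69 mm. The orange lid and two spare lids stand in them, in any order.
- bin: Orange open bin fixed to the counter, 150 (x) by 170 (y) by 100 mm tall, walls 6 mm. Origin: centre of its underside. Inside the rim is a white ledge 90 mm above the counter; the recess above it is 138 (x) by 158 mm (y): 4 mm play all round the lid. The lid lies flat on the ledge, handle up, its y along the bin's y (either way round), its plate 2 mm below the rim.
- spare_grey: Plain grey spare lid, 130 by 100 by 8 mm, loose, standing in a slot of the rack, top edge 110 mm above the counter. Origin: centre of one broad face; axes as for the lid. Leave alone.
- spare_blue: Plain blue spare lid, same size as the grey one, in another slot. Leave alone.
- jar: Loose amber storage jar, 72 mm across, 120 mm tall, origin at the centre of its base. Leave alone.
- tin: Loose tin, 68 mm across, 100 mm tall, origin at the centre of its base. Leave alone.
There are look-alikes about, which are no part of the job. Several things have the shape of the lid; the one meant has the colours described above.

How it is judged:
By the outcome, as a careful person would: the job done as asked, in the order asked, and still so for the second after the job is handed in, with the robot touching nothing.
It also fails if it takes over 72 s, if anything falls off the work surface, if the arm or the gripper's body presses on something with over 40 N, if the wrist force passes 120 N, or if a joint passes its speed limit or range.

### The arm

A 6-joint arm with a two-finger parallel gripper is mounted at the origin on the work surface. World frame = base frame: x ahead of the robot, y to its left, z up, the work surface at z = 0. Lengths are in m, angles in rad, forces in N, time in s.
With the tool pointing down it reaches from about 0.25 to 0.725 m from the base axis. Payload 4 kg.
Tool frame: the origin (TCP) lies midway between the tips of the shut fingers; the grasp point (between the pads) lies grip_point_offset behind it (grip_point_offset is the distance from the TCP to the grasp point, in m); z points along the fingers, y is the line along which they close (so a half turn about z gives the same grasp; the last joint's range is limited). The gripper opens to 85 mm and grips with 20 to 120 N. Pads are 22 mm wide; open, the fingers measure 114 mm over their backs; the gripper's body (76 mm by 85 mm) begins 54 mm behind the grasp point. The pads swing forward as they close: fully open they stand 13 mm farther back than shut.
Start: joints at [-1.12, 0.241, 0.005, 1.335, 0, 1.571], TCP at [0.218, -0.45, 0.231] pointing down, gripper open.
Joint ranges: [-2.72, 2.72], [-1.05, 1.87], [-1.09, 1.28], [-1.99, 2.15], [-1.42, 1.44], [-3.14, 3.14]. Speed limits (rad/s): [2.79, 2.79, 3.14, 3.14, 3.14, 3.14].

### API

Orientations are given as a unit quaternion [x, y, z, w].
In Python, from workcell import * gives the robot as it stands. The module is installed in compiled form; this text tells all that it offers.
- The arm moves only by the tool arm_command, never from a script. Its arguments are lists of equal length, an entry for each row: "slide": the shift along the tool's x, y, z in cm, a list of three; "spin": the turn about the tool's z in degrees. A call has exactly 5 rows; each row is the pose to reach, as a shift and turn from the pose commanded when the call began, along the tool's axes at that moment; what a row does not reach only later rows make up. A row lasts 1/8 s, in which the tool goes at most 62.5 mm and 10.7 degrees, less where a joint would pass 70% of its speed; a pose out of reach is approached as far as the arm can. A call with a gripper value outside its range is refused whole. "jaw" is the finger opening in cm, from 0 to 8.54, set as the call begins (left out, the last holds). The fingers move at their own pace and stop on an object; the grip force is fixed at half the most. Time passes only in rows, so rows that repeat a pose let the fingers close, or fill a call up. It gives the time, the measured TCP pose, the force, the opening and the grip force at its end, in the units of the state.
- get_obs(): the state, without advancing time (a new reading comes with each control period).
- camera(name): name is "scene" or "top" or "wrist"; returns a dict with "pixels" (420x560x3 uint8, red, green, blue), "range_z" (420x560 float32, m along the optical axis (not along the pixel's ray), 0 where there is no reading), "intrinsics" (3x3 intrinsics, pixels), "rvec" (rotation vector, rad) and "tvec" (3), from world to camera coordinates, as OpenCV has them. Camera axes: x right, y down, z forward; pixel columns grow to the right and rows downward; lengths in m; the calibration is good to about 2 mm. The wrist camera is an equidistant fisheye: a pixel r from the principal point sees the ray r / f radians off the axis. A picture is of the moment at which its call begins.
- job_done(): hands the job in; it is judged then, once.
Trained networks look in a picture, given as the dict that the camera call returned (one of the last four; its "shot" number tells which), for a name from the list of things; names that differ only in an ending like _2 or _b are one class to them, and where a whole thing is asked for, a point or a joint stands for the part that bears it (a point fixed in the world has none). Each returns a list of dicts, best first, with "confidence" (0 to 1); they miss things now and then, are a little off and sometimes report something else, mostly with a low value. They report only what shows in the picture. A call takes as long as a camera call. They do not tell look-alikes from the thing itself.
- recognise(picture, thing): "centre" ([column, row] in pixels, amid what is visible of it).
- landmark_of(picture, thing): "centre" ([column, row] in pixels: a listed point, or the origin of a listed thing).
The state is a dict: "clock": time; "joint_pos": joint angles; "joint_vel": joint speeds; "tau": joint torques, N m; "eef_pos": TCP position; "tool_rot": TCP orientation; "ft_force": force on the tool from outside, world axes, zero at the start; "ft_torque": the same for the moment, N m; "grip_width": finger opening in m; "grasp_force": force on a finger pad.
Only numpy, scipy, OpenCV 4.12 (cv2) and the standard library are available. Lean on these libraries where they do the work, as an engineer would, in place of code of your own. Each camera call takes 0.05 s, during which the arm holds its last target. There are 200 camera calls.

## Working session

There is one attempt and no reset: what is moved stays moved. The work goes in short steps, Python scripts to look and compute and a tool call to move; the robot and the scene stay as the last step left them, time stands still between calls to the robot, and variables do not carry over. Pictures are saved under pics/ and viewed, at most 10 in all, crops included, and the job is handed in when it is done.

Besides the shell and the picture viewer there is one more tool, called after "Call:" as name([rows], argument=value, ...), one row to a line, values as JSON. arm_command: Moves the arm, as the interface text tells. Its arguments: {"type":"object","properties":{"slide":{"type":"array","items":{"type":"array","items":{"type":"number"}}},"spin":{"type":"array","items":{"type":"number"}},"jaw":{"type":"number"}},"required":["slide","spin"]}

```bash
mkdir -p pics; cat > h.py <<'E'
from workcell import *
import numpy as np, cv2
from scipy.spatial.transform import Rotation as R
def unproj(c):
    d=c["range_z"];K=np.array(c["intrinsics"]);v,u=np.mgrid[0:420,0:560]
    p=np.stack([(u-K[0,2])/K[0,0]*d,(v-K[1,2])/K[1,1]*d,d],-1)
    M=R.from_rotvec(np.ravel(c["rvec"])).as_matrix()
    w=(p-np.ravel(c["tvec"]))@M   # M^T(p-t)
    w[d==0]=np.nan
    return w
def save(c,n): cv2.imwrite(f"pics/{n}.png",cv2.cvtColor(c["pixels"],cv2.COLOR_RGB2BGR))
E
python3 - <<'E'
from h import *
o=get_obs();print(o)
for n in("scene","top"):
    c=camera(n);save(c,n);w=unproj(c)
    print(n,c["intrinsics"],c["rvec"],c["tvec"])
    for t in("lid","lid_edge","handle","rack","bin","spare_grey","spare_blue","jar","tin"):
        for f in(recognise,landmark_of):
            for r in f(c,t)[:4]:
                u,v=np.round(r["centre"]).astype(int)
                q=w[v,u] if 0<=v<420 and 0<=u<560 else None
                print(t,f.__name__,[u,v],round(r["confidence"],2),np.round(q,3))
    np.savez(n,w=w,p=c["pixels"])
E
```

```text
{'clock': 0.0, 'joint_pos': array([-1.11999438e+00,  2.41435753e-01,  3.68345759e-03,  1.33518877e+00,
       -3.38299768e-06,  1.57080045e+00]), 'joint_vel': array([ 0.00070475, -0.00116518, -0.00142213, -0.00203629,  0.00058712,
       -0.00056547]), 'tau': array([ 5.62772657e-04, -3.72318041e+01,  2.52407652e+01,  1.68340013e-02,
       -5.66372728e-05, -1.39186113e-06]), 'eef_pos': array([ 0.21756047, -0.44946611,  0.23038603]), 'tool_rot': array([ 9.74704469e-01,  2.23495073e-01, -2.41321939e-04, -1.04486264e-03]), 'ft_force': array([-0.35980749,  0.9085352 , -0.63160454]), 'ft_torque': array([0.03729566, 0.04631999, 0.00595609]), 'grasp_force': 0.0, 'grip_width': 0.08503369209195089}
scene [[395.09807337   0.         272.45362759]
 [  0.         395.09807337 211.22334033]
 [  0.           0.           1.        ]] [ 0.71150864  2.49992829 -1.29871195] [ 0.48267677 -0.15812116  1.44967577]
lid call [np.int64(327), np.int64(242)] 0.75 [0.582 0.282 0.106]
lid call [np.int64(372), np.int64(338)] 0.62 [0.633 0.506 0.03 ]
lid call [np.int64(260), np.int64(298)] 0.57 [0.775 0.291 0.03
[... 3540 characters left out ...]
268  0.006]
bin call [np.int64(287), np.int64(157)] 0.56 [0.755 0.096 0.119]
spare_grey call [np.int64(216), np.int64(241)] 0.49 [0.506 0.271 0.105]
spare_grey call [np.int64(217), np.int64(246)] 0.73 [0.5   0.275 0.048]
spare_blue call [np.int64(216), np.int64(266)] 0.8 [0.441 0.268 0.076]
spare_blue call [np.int64(223), np.int64(222)] 0.55 [0.564 0.261 0.079]
spare_blue call [np.int64(215), np.int64(268)] 0.69 [0.437 0.274 0.05 ]
jar call [np.int64(290), np.int64(153)] 0.71 [0.767 0.088 0.119]
jar call [np.int64(285), np.int64(157)] 0.87 [0.754 0.101 0.122]
tin call [np.int64(355), np.int64(174)] 0.8 [ 0.727 -0.099  0.097]
tin call [np.int64(352), np.int64(178)] 0.63 [ 0.72  -0.094  0.077]
```

View pics/scene.png

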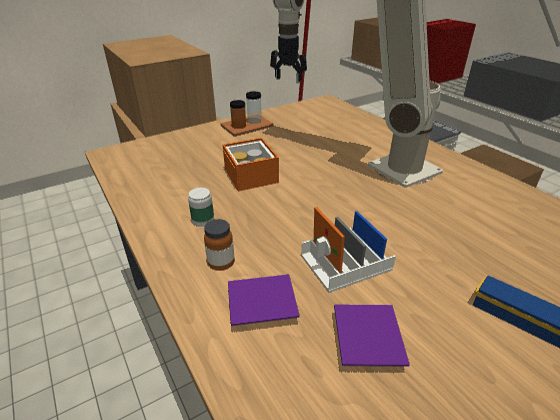

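View pics/top.png

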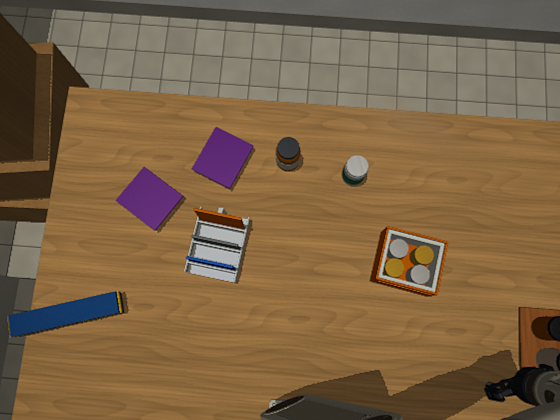

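Top view: the orange lid stands in the rack's far slot around (220,216). The grey and blue spares are nearer the robot, the open orange bin is at (410,262), and the jar (288,153) and tin (355,170) are beyond. The purple plates are look-alikes. The counter between rack and bin is free.

```bash
python3 - <<'E'
from h import *
print("gpo",grip_point_offset)
for n in("top","scene"):
    z=np.load(n+".npz");w=z["w"];p=z["p"].astype(int)
    org=(p[...,0]>1.8*p[...,2])&(p[...,0]>90)
    x,y,h=w[...,0],w[...,1],w[...,2]
    def box(m,name):
        q=w[m][:,:2].astype(np.float32); r=cv2.minAreaRect(q)
        print(n,name,m.sum(),np.round(r[0],4),np.round(r[1],4),round(r[2],1),"zmed",np.round(np.median(w[m][:,2]),4),np.nanpercentile(w[m][:,2],98).round(4))
    near=(abs(x-.58)<.09)&(abs(y-.27)<.12)
    box(near&(h>.152),"edge"); box(near&(h>.12),"lid>.12")
    box((abs(x-.52)<.16)&(abs(y-.28)<.15)&(h>.042)&(h<.056)&(p.min(-1)>110),"rackwalls")
    box((abs(x-.5)<.14)&(abs(y+.27)<.14)&(h>.094)&(h<.108),"rim")
    box((abs(x-.77)<.08)&(abs(y-.1)<.07)&(h>.11),"jar");box((abs(x-.74)<.07)&(abs(y+.09)<.06)&(h>.09),"tin")
o=get_obs();Rm=R.from_quat(o["tool_rot"]).as_matrix();print(Rm.round(3))
E
```

```text
gpo 0.0187
top edge 168 [0.5705 0.2683] [0.1274 0.0094] 82.8 zmed 0.1582 0.1646
top lid>.12 282 [0.5701 0.2684] [0.1288 0.0102] 82.8 zmed 0.155 0.1638
top rackwalls 409 [0.5064 0.2775] [0.1471 0.1876] 82.7 zmed 0.049 0.0545
top rim 603 [ 0.4961 -0.2633] [0.172 0.151] 79.7 zmed 0.0991 0.1057
top jar 392 [0.7824 0.0961] [0.0635 0.0591] 4.7 zmed 0.1193 0.1247
top tin 400 [ 0.7481 -0.1012] [0.0624 0.0625] 5.8 zmed 0.0992 0.1057
scene edge 172 [0.5742 0.2718] [0.129  0.0094] 83.2 zmed 0.158 0.1603
scene lid>.12 505 [0.5743 0.2723] [0.1301 0.0094] 83.1 zmed 0.1445 0.1598
scene rackwalls 408 [0.5102 0.2797] [0.1494 0.188 ] 82.6 zmed 0.0479 0.0511
scene rim 261 [ 0.4995 -0.2609] [0.1778 0.1509] 80.4 zmed 0.0977 0.1009
scene jar 364 [0.7867 0.0987] [0.0609 0.0627] 28.3 zmed 0.1185 0.1207
scene tin 248 [ 0.7547 -0.0994] [0.0606 0.0655] 5.6 zmed 0.0984 0.101
[[ 0.9    0.436  0.   ]
 [ 0.436 -0.9   -0.   ]
 [-0.     0.    -1.   ]]
```

Call:
arm_command([
  [4.7,-3.7,-0.2],
  [9.4,-7.4,-0.4],
  [14.1,-11.1,-0.6],
  [18.8,-14.8,-0.8],
  [23.5,-18.5,-1],
], spin=[0,0,0,0,0], jaw=5)

```text
clock: 2.52
eef_pos: [0.3494, -0.1795, 0.2417]
tool_rot: [0.975, 0.223, 0.0, 0.0]
ft_force: [1.3, -0.6, 0.1]
grip_width: 0.0499
grasp_force: 0.0
```

Call:
arm_command([
  [4.7,-3.7,0],
  [9.4,-7.4,0],
  [14.1,-11.1,0],
  [18.8,-14.8,0],
  [23.5,-18.5,0],
], spin=[-6,-15,-24,-33,-42])

```text
clock: 3.15
eef_pos: [0.4804, 0.0897, 0.2415]
tool_rot: [0.828, 0.56, 0.0, 0.0]
ft_force: [1.0, -1.2, 0.1]
grip_width: 0.05
grasp_force: 0.0
```

```bash
cat >> h.py <<'E'
def to(x,y,z,phi):
    o=get_obs();M=R.from_quat(o["tool_rot"]).as_matrix();d=np.array([x,y,z])-o["eef_pos"]
    f=np.degrees(np.arctan2(M[1,0],M[0,0]))
    print("t",round(o["clock"],2),"pos",o["eef_pos"].round(4),"phi",f.round(1),"q6",np.degrees(o["joint_pos"][5]).round(0),"F",o["ft_force"].round(1),"T",o["ft_torque"].round(2),"w",round(o["grip_width"],4),"gf",round(o["grasp_force"],1))
    print("slide cm",(M.T@d*100).round(2),"spin",round((f-phi+180)%360-180,1))
E
python3 -c "
from h import *
to(.570,.2705,.23,82.8)"
```

```text
t 3.15 pos [0.4804 0.0897 0.2415] phi 68.1 q6 122.0 F [ 1.  -1.2  0.1] T [-0.09 -0.07 -0.03] w 0.05 gf 0.0
slide cm [20.11  1.59  1.16] spin -14.7
```

Call:
arm_command([
  [5,0.4,0.3],
  [10,0.8,0.6],
  [15,1.2,0.9],
  [20.1,1.6,1.2],
  [20.1,1.6,1.2],
], spin=[-5,-10,-14.7,-14.7,-14.7])

```text
clock: 3.78
eef_pos: [0.5707, 0.271, 0.2267]
tool_rot: [0.75, 0.661, -0.001, -0.001]
ft_force: [-1.0, -0.9, 0.6]
grip_width: 0.0501
grasp_force: 0.0
```

```bash
python3 -c "
from h import *
c=camera('wrist');save(c,'w1')
to(.570,.2705,.133,82.8)
c=camera('top');w=unproj(c)
"
```

```text
t 3.83 pos [0.5702 0.2692 0.2275] phi 82.7 q6 123.0 F [-0.3 -0.1 -1.1] T [-0.02  0.05 -0.04] w 0.05 gf 0.0
slide cm [ 0.15 -0.02  9.45] spin -0.1
```

View pics/w1.png

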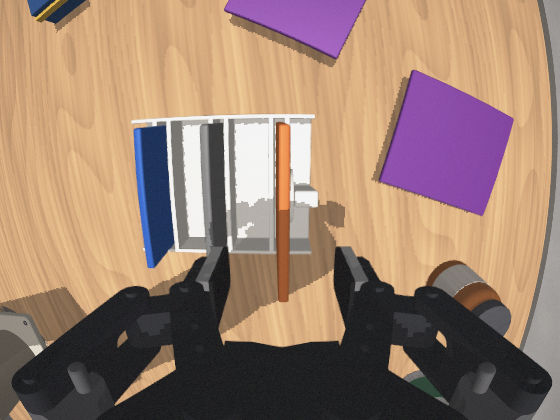

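The wrist view shows the orange edge (col 283) centred between the fingers (225 and 340), with the handle on its right, so I descend and grip.

Call:
arm_command([
  [0.1,0,3],
  [0.1,0,6],
  [0.1,0,8],
  [0.1,0,9.4],
  [0.1,0,9.4],
], spin=[0,0,0,0,0])

```text
clock: 4.5
eef_pos: [0.5698, 0.2677, 0.1349]
tool_rot: [0.752, 0.659, -0.001, -0.0]
ft_force: [-0.3, -0.2, 0.6]
grip_width: 0.0496
grasp_force: 0.0
```

Call:
arm_command([
  [0,0,0],
  [0,0,0],
  [0,0,0],
  [0,0,0],
  [0,0,0],
], spin=[0,0,0,0,0], jaw=0)

```text
clock: 5.12
eef_pos: [0.5699, 0.2693, 0.1366]
tool_rot: [0.752, 0.66, 0.0, -0.001]
ft_force: [-3.0, 0.0, 5.5]
grip_width: 0.0069
grasp_force: 59.9
```

```bash
python3 -c "
from h import *
to(.570,.2705,.133,82.8)
"
```

```text
t 5.12 pos [0.5699 0.2693 0.1366] phi 82.6 q6 123.0 F [-3.   0.   5.5] T [-0.01  0.97  0.02] w 0.0069 gf 59.9
slide cm [ 0.12 -0.01  0.36] spin -0.2
```

Call:
arm_command([
  [0,0,-1],
  [0,0,-2.5],
  [0,0,-4],
  [0,0,-6],
  [0,0,-8],
], spin=[0,0,0,0,0])

```text
clock: 5.75
eef_pos: [0.5713, 0.2689, 0.2172]
tool_rot: [0.752, 0.659, 0.001, 0.001]
ft_force: [0.2, -0.1, -2.5]
grip_width: 0.0064
grasp_force: 58.8
```

Call:
arm_command([
  [0,0,-3],
  [0,0,-6],
  [0,0,-6],
  [0,0,-6],
  [0,0,-6],
], spin=[0,0,0,0,0])

```text
clock: 6.38
eef_pos: [0.5699, 0.2685, 0.2735]
tool_rot: [0.752, 0.66, -0.001, -0.0]
ft_force: [-0.7, -0.7, -1.5]
grip_width: 0.0067
grasp_force: 58.9
```

```bash
python3 -c "
from h import *
to(.46,.04,.27,170)
c=camera('scene');save(c,'s2');w=unproj(c);p=c['pixels'].astype(int)
m=(p[...,0]>1.8*p[...,2])&(p[...,0]>90)&(abs(w[...,0]-.57)<.05)&(abs(w[...,1]-.27)<.09)&(w[...,2]>.06)
q=w[m];print(q.min(0),q.max(0),len(q));A=np.c_[q-q.mean(0)];print(np.linalg.svd(A,full_matrices=False)[2][2])
"
```

```text
t 6.38 pos [0.5699 0.2685 0.2735] phi 82.5 q6 123.0 F [-0.7 -0.7 -1.5] T [ 0.02 -0.04  0.  ] w 0.0067 gf 58.9
slide cm [-24.08  -7.92   0.41] spin -87.5
[0.52038501 0.2049923  0.14474915] [0.61501221 0.33666572 0.4064765 ] 1386
[ 0.99299602 -0.11812562  0.00228892]
```

View pics/s2.png

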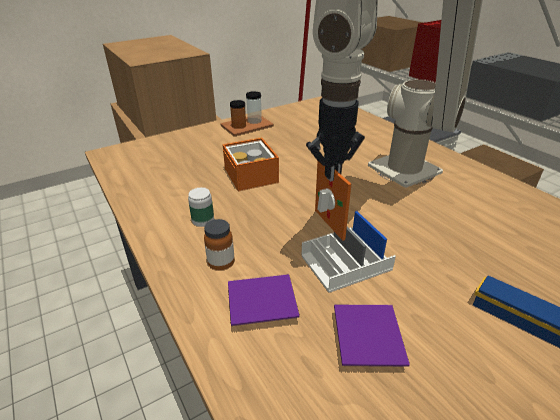

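The lid hangs vertical and clear of the rack at (332,200), with both spares still in their slots. I carry it to free counter and turn it on the way.

Call:
arm_command([
  [-4.5,-2.2,0],
  [-9,-4.4,0],
  [-13.5,-6.6,0],
  [-18,-8.8,0],
  [-19.3,-9.6,0],
], spin=[-9,-18,-27,-36,-45])

```text
clock: 7.05
eef_pos: [0.4479, 0.0878, 0.2748]
tool_rot: [0.441, 0.898, -0.001, -0.001]
ft_force: [0.4, 0.5, -2.0]
grip_width: 0.0067
grasp_force: 59.1
```

Call:
arm_command([
  [0,0,2],
  [0,0,5],
  [0,0,8],
  [0,0,10],
  [0,0,12],
], spin=[-9,-18,-27,-36,-42.5])

```text
clock: 7.68
eef_pos: [0.4494, 0.0898, 0.1538]
tool_rot: [0.085, 0.996, -0.0, -0.001]
ft_force: [-0.0, -0.7, -2.3]
grip_width: 0.0065
grasp_force: 59.2
```

```bash
python3 -c "
from h import *
to(.45,.09,.1268,170)"
```

```text
t 7.67 pos [0.4494 0.0898 0.1538] phi 170.3 q6 21.0 F [-0.  -0.7 -2.3] T [ 0.03 -0.01 -0.01] w 0.0065 gf 59.2
slide cm [-0.06  0.03  2.7 ] spin 0.3
```

Call:
arm_command([
  [0,0,1],
  [0,0,2],
  [0,0,2.4],
  [0,0,2.7],
  [0,0,2.7],
], spin=[0,0,0,0,0])

```text
clock: 8.3
eef_pos: [0.4504, 0.09, 0.1285]
tool_rot: [0.087, 0.996, 0.0, 0.0]
ft_force: [-0.5, 0.2, -2.4]
grip_width: 0.0071
grasp_force: 59.1
```

Call:
arm_command([
  [0,0,0],
  [0,0,0],
  [0,0,0],
  [0,0,0],
  [0,0,0],
], spin=[0,0,0,0,0], jaw=5)

```text
clock: 8.93
eef_pos: [0.4502, 0.09, 0.1284]
tool_rot: [0.087, 0.996, 0.0, 0.0]
ft_force: [-0.2, 0.4, -0.5]
grip_width: 0.0503
grasp_force: 0.1
```

```bash
cat >> h.py <<'E'
def lidpts(c):
    w=unproj(c);p=c['pixels'].astype(int)
    m=(p[...,0]>1.8*p[...,2])&(p[...,0]>2*p[...,1])&(p[...,0]>90)&(abs(w[...,0]-.45)<.15)&(abs(w[...,1]-.03)<.17)&(w[...,2]>.004)&(w[...,2]<.2)
    q=w[m];print("lid n",len(q),"min",q.min(0).round(3),"max",q.max(0).round(3));A=q-q.mean(0);n=np.linalg.svd(A,full_matrices=False)[2][2]
    print("normal",n.round(3));return q
E
python3 -c "
from h import *
to(.45,.09,.1268,170)
c=camera('scene');lidpts(c);save(c,'s3')"
```

```text
t 8.93 pos [0.4502 0.09   0.1284] phi 170.0 q6 21.0 F [-0.2  0.4 -0.5] T [ 0.02 -0.02 -0.02] w 0.0503 gf 0.1
slide cm [ 0.02 -0.    0.16] spin 0.0
lid n 277 min [0.392 0.083 0.004] max [0.519 0.126 0.149]
normal [ 0.175  0.975 -0.138]
```

Call:
arm_command([
  [0,-0.8,0],
  [0,-1.6,0],
  [0,-2.4,0],
  [0,-3.2,0],
  [0,-4,0],
], spin=[0,0,0,0,0])

```text
clock: 9.6
eef_pos: [0.4431, 0.0499, 0.1283]
tool_rot: [0.087, 0.996, -0.0, -0.0]
ft_force: [0.3, 0.0, 1.0]
grip_width: 0.0501
grasp_force: 0.0
```

Call:
arm_command([
  [0,-0.5,0],
  [0,-1,0],
  [0,-1.5,0],
  [0,-2,0],
  [0,-2,0],
], spin=[0,0,0,0,0])

```text
clock: 10.22
eef_pos: [0.4398, 0.0306, 0.1283]
tool_rot: [0.087, 0.996, 0.0, 0.0]
ft_force: [0.1, 1.3, 0.5]
grip_width: 0.0499
grasp_force: 0.0
```

```bash
python3 -c "
from h import *
to(.45,.09,.1268,170)
c=camera('scene');lidpts(c);save(c,'s4')
lidpts(camera('top'))"
```

```text
t 10.22 pos [0.4398 0.0306 0.1283] phi 170.0 q6 14.0 F [0.1 1.3 0.5] T [-0.03  0.05  0.01] w 0.0499 gf 0.0
slide cm [0.03 6.02 0.15] spin 0.0
lid n 195 min [ 0.363 -0.074  0.004] max [0.51  0.091 0.012]
normal [-0.005  0.005  1.   ]
lid n 6 min [0.416 0.068 0.005] max [0.44  0.081 0.185]
normal [-0.432 -0.902  0.014]
```

View pics/s4.png

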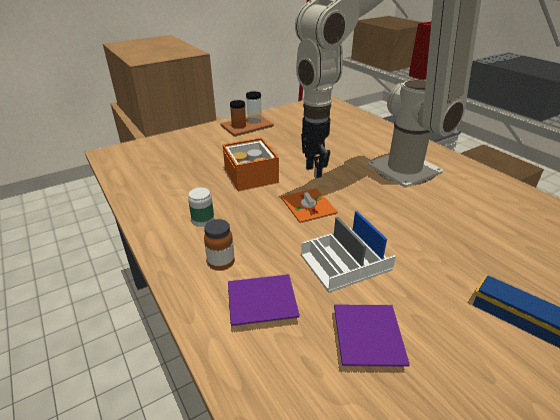

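The lid lies flat at (310,203), handle up. I raise the arm, pre-turn the gripper, and measure the lid and bar.

Call:
arm_command([
  [0,0,-3],
  [0,0,-6],
  [0,0,-9],
  [0,0,-9],
  [0,0,-9],
], spin=[9,18,27,36,45], jaw=6)

```text
clock: 10.95
eef_pos: [0.4402, 0.0311, 0.2189]
tool_rot: [0.464, 0.886, 0.0, 0.001]
ft_force: [0.4, 0.4, -0.7]
grip_width: 0.0601
grasp_force: 0.0
```

Call:
arm_command([
  [0,0,0],
  [0,0,0],
  [0,0,0],
  [0,0,0],
  [0,0,0],
], spin=[9,18,27,36,45])

```text
clock: 11.58
eef_pos: [0.4398, 0.0311, 0.2183]
tool_rot: [0.767, 0.641, 0.0, -0.0]
ft_force: [-0.4, 0.5, 0.8]
grip_width: 0.0601
grasp_force: 0.0
```

```bash
cat >> h.py <<'E'
def lidpose(c,cx=.44,cy=.01,z0=0.0,hs=.13):
    w=unproj(c);p=c['pixels'].astype(int);x,y,z=w[...,0],w[...,1],w[...,2]
    r=(abs(x-cx)<hs)&(abs(y-cy)<hs)
    org=(p[...,0]>1.8*p[...,2])&(p[...,0]>2*p[...,1])&(p[...,0]>90)
    for n,m in(("plate",r&org&(z>z0+.003)&(z<z0+.014)),("bar",r&~org&(z>z0+.028)&(z<z0+.042))):
        q=w[m][:,:2].astype(np.float32)
        if len(q)<8: print(n,len(q));continue
        b=cv2.minAreaRect(q);d=q-q.mean(0);v=np.linalg.svd(d,full_matrices=False)[2][0]
        print(n,len(q),"c",np.round(b[0],4),"size",np.round(b[1],4),"ang",round(b[2],1),"pca",np.degrees(np.arctan2(v[1],v[0])).round(1),"mean",q.mean(0).round(4),"z",np.median(z[m]).round(4))
E
python3 -c "
from h import *
to(.44,.01,.1,80)
for n in('scene','top'):
    c=camera(n);print(n);lidpose(c);save(c,n+'5')
    for r in landmark_of(c,'handle')[:2]: u,v=np.round(r['centre']).astype(int);print(u,v,r['confidence'],unproj(c)[v,u])
c=camera('wrist');save(c,'w5')"
```

```text
t 11.57 pos [0.4398 0.0311 0.2183] phi 79.8 q6 104.0 F [-0.4  0.5  0.8] T [-0.   -0.03  0.07] w 0.0601 gf 0.0
slide cm [-2.08  0.4  11.83] spin -0.2
scene
plate 171 c [0.4375 0.0095] size [0.1513 0.1285] ang 80.1 pca 72.4 mean [0.4352 0.0052] z 0.0067
bar 49 c [0.4372 0.0067] size [0.0596 0.015 ] ang 73.2 pca 72.9 mean [0.4377 0.0083] z 0.032
309 196 0.43 [0.43292785 0.00539226 0.03331316]
top
plate 27 c [0.4324 0.0713] size [0.0126 0.0824] ang 80.2 pca 168.8 mean [0.4443 0.0719] z 0.0073
bar 0
```

View pics/w5.png

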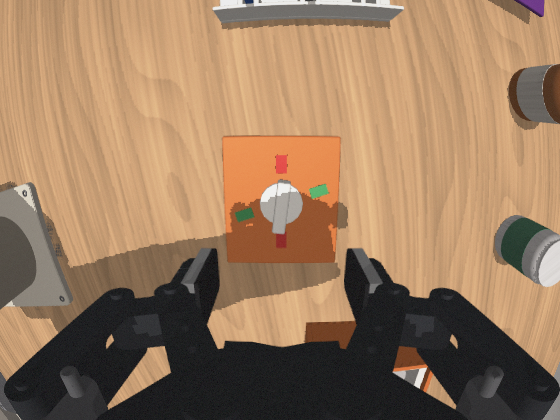

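The wrist view shows the lid flat (222–340, 137–262). The bar at (281,208) is turned about 7° clockwise from the red marks. Next is the approach to the bar.

```bash
python3 -c "
from h import *
to(.436,.008,.0165,73)"
```

```text
t 11.82 pos [0.4398 0.031  0.2183] phi 80.2 q6 104.0 F [-0.4 -0.7  0.4] T [ 0.02  0.01 -0.01] w 0.0598 gf 0.0
slide cm [-2.330e+00  2.000e-02  2.018e+01] spin 7.2
```

Call:
arm_command([
  [-1.2,0,3],
  [-2.3,0,7],
  [-2.3,0,12],
  [-2.3,0,15],
  [-2.3,0,17],
], spin=[3.6,7.2,7.2,7.2,7.2])

```text
clock: 12.45
eef_pos: [0.4349, 0.0082, 0.0467]
tool_rot: [0.804, 0.594, -0.001, -0.001]
ft_force: [0.8, -0.9, 0.4]
grip_width: 0.0597
grasp_force: 0.0
```

Call:
arm_command([
  [0,0,1],
  [0,0,2],
  [0,0,2.6],
  [0,0,3],
  [0,0,3.1],
], spin=[0,0,0,0,0])

```text
clock: 13.08
eef_pos: [0.436, 0.0082, 0.0174]
tool_rot: [0.805, 0.594, 0.0, 0.0]
ft_force: [0.4, 0.2, 0.5]
grip_width: 0.0601
grasp_force: 0.0
```

```bash
python3 -c "
from h import *
to(.436,.008,.0165,73)"
```

```text
t 13.07 pos [0.436  0.0082 0.0174] phi 72.8 q6 108.0 F [0.4 0.2 0.5] T [ 0.02 -0.02  0.02] w 0.0601 gf 0.0
slide cm [-0.02  0.01  0.09] spin -0.2
```

Call:
arm_command([
  [0,0,0],
  [0,0,0],
  [0,0,0],
  [0,0,0],
  [0,0,0],
], spin=[0,0,0,0,0], jaw=0)

```text
clock: 13.7
eef_pos: [0.4361, 0.0083, 0.0177]
tool_rot: [0.805, 0.594, 0.0, 0.0]
ft_force: [-1.0, 0.3, 5.1]
grip_width: 0.0125
grasp_force: 59.7
```

Call:
arm_command([
  [0,0,-1],
  [0,0,-3],
  [0,0,-6],
  [0,0,-10],
  [0,0,-14],
], spin=[0,0,0,0,0])

```text
clock: 14.32
eef_pos: [0.4352, 0.0082, 0.1584]
tool_rot: [0.805, 0.594, -0.0, -0.0]
ft_force: [0.0, 0.3, -0.5]
grip_width: 0.0126
grasp_force: 58.9
```

```bash
python3 -c "
from h import *
to(.498,-.262,.165,73)
c=camera('scene');lidpose(c,.44,.01,.14);save(c,'s6')"
```

```text
t 14.32 pos [0.4352 0.0082 0.1584] phi 72.8 q6 108.0 F [ 0.   0.3 -0.5] T [ 0.03 -0.05  0.  ] w 0.0126 gf 58.9
slide cm [-23.96  13.98  -0.66] spin -0.2
plate 162 c [0.4375 0.007 ] size [0.1521 0.1275] ang 80.2 pca 100.8 mean [0.4439 0.0064] z 0.1473
bar 78 c [0.4381 0.0144] size [0.0356 0.0376] ang 15.5 pca -23.3 mean [0.4406 0.0162] z 0.1731
```

Call:
arm_command([
  [-4,2.3,0],
  [-9,5.3,0],
  [-14,8.2,0],
  [-19,11.1,0],
  [-23.8,13.9,0],
], spin=[0,0,0,0,0])

```text
clock: 15.0
eef_pos: [0.4983, -0.262, 0.157]
tool_rot: [0.805, 0.593, -0.0, -0.0]
ft_force: [0.7, 0.2, -1.5]
grip_width: 0.0119
grasp_force: 59.0
```

Call:
arm_command([
  [0,0,0.5],
  [0,0,1.5],
  [0,0,2],
  [0,0,2.5],
  [0,0,2.5],
], spin=[0,0,0,0,0])

```text
clock: 15.62
eef_pos: [0.4982, -0.2592, 0.132]
tool_rot: [0.804, 0.594, -0.0, -0.0]
ft_force: [-0.1, 0.0, -1.9]
grip_width: 0.0129
grasp_force: 59.2
```

```bash
cat > m.py <<'E'
from h import *
to(.4975,-.2605,.11,72.8)
for n in('scene','top'):
    c=camera(n);print(n);save(c,n+'7');w=unproj(c);z=w[...,2];p=c['pixels'].astype(int)
    o=get_obs();zl=o['eef_pos'][2]-.0177
    r=(abs(w[...,0]-.4975)<.13)&(abs(w[...,1]+.262)<.13)
    org=(p[...,0]>1.8*p[...,2])&(p[...,0]>2*p[...,1])&(p[...,0]>80)
    for k,m in(("plate",r&org&(z>zl)&(z<zl+.016)),("rim",r&(z>.094)&(z<.106)),("side",r&(z<.094)&(z>.02))):
        q=w[m][:,:2].astype(np.float32)
        if len(q)>8:
            b=cv2.minAreaRect(q);print(k,len(q),np.round(b[0],4),np.round(b[1],4),round(b[2],1),"z",np.median(z[m]).round(4))
c=camera('wrist');save(c,'w7')
E
python3 m.py
```

```text
t 15.62 pos [ 0.4982 -0.2592  0.132 ] phi 72.9 q6 80.0 F [-0.1  0.  -1.9] T [ 0.02 -0.03  0.02] w 0.0129 gf 59.2
slide cm [-0.14 -0.03  2.2 ] spin 0.1
scene
plate 123 [ 0.5005 -0.2596] [0.1528 0.1272] 79.5 z 0.1209
rim 156 [ 0.5005 -0.2579] [0.1729 0.1497] 79.8 z 0.0977
side 1273 [ 0.5009 -0.257 ] [0.1758 0.154 ] 79.8 z 0.0614
top
plate 1111 [ 0.5029 -0.2322] [0.0853 0.1294] 80.1 z 0.1222
rim 284 [ 0.5028 -0.2273] [0.0991 0.1508] 79.5 z 0.099
side 538 [ 0.4994 -0.2307] [0.1078 0.1517] 79.6 z 0.0832
```

View pics/w7.png

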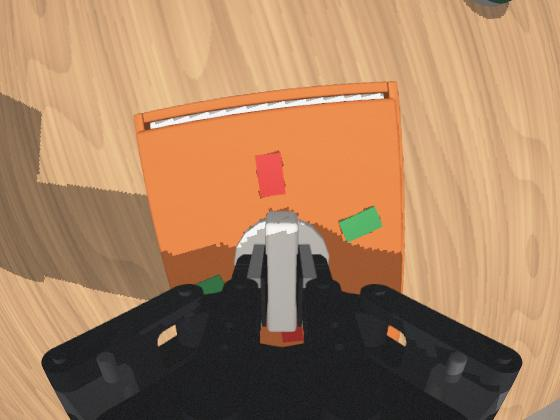

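Wrist view: the lid sits over the bin. The strip of ledge at top (150–385, 105) is the expected far gap, and the scene camera puts the plate within 2 mm of the rim's centre. I nudge it 1.5 mm and lower it.

Call:
arm_command([
  [0.15,0,0.4],
  [0.15,0,0.8],
  [0.15,0,1.2],
  [0.15,0,1.6],
  [0.15,0,1.9],
], spin=[0,0,0,0,0])

```text
clock: 16.4
eef_pos: [0.4987, -0.2587, 0.1129]
tool_rot: [0.805, 0.594, -0.0, -0.0]
ft_force: [0.2, -0.4, -2.4]
grip_width: 0.0121
grasp_force: 59.2
```

Call:
arm_command([
  [0,0,0.2],
  [0,0,0.4],
  [0,0,0.5],
  [0,0,0.6],
  [0,0,0.6],
], spin=[0,0,0,0,0])

```text
clock: 17.02
eef_pos: [0.4989, -0.2588, 0.1078]
tool_rot: [0.805, 0.594, 0.0, 0.0]
ft_force: [-2.0, 0.2, 1.4]
grip_width: 0.0124
grasp_force: 59.6
```

```bash
python3 m.py
```

```text
t 17.02 pos [ 0.4989 -0.2588  0.1078] phi 72.8 q6 80.0 F [-2.   0.2  1.4] T [ 0.18  0.27 -0.01] w 0.0124 gf 59.6
slide cm [-0.2  -0.08 -0.22] spin 0.0
scene
plate 164 [ 0.5    -0.2581] [0.1717 0.149 ] 79.6 z 0.0967
rim 854 [ 0.4984 -0.2602] [0.1769 0.1521] 79.9 z 0.097
side 1075 [ 0.5009 -0.2623] [0.1831 0.1522] 79.9 z 0.0594
top
plate 1224 [ 0.5019 -0.2266] [0.0972 0.1536] 80.3 z 0.098
rim 1395 [ 0.5028 -0.2268] [0.0978 0.1517] 80.0 z 0.0983
side 555 [ 0.5012 -0.2272] [0.0999 0.1539] 79.7 z 0.0851
```

Call:
arm_command([
  [0,0,0],
  [0,0,0],
  [0,0,0],
  [0,0,0],
  [0,0,0],
], spin=[6,13,20,27,34])

```text
clock: 17.8
eef_pos: [0.4999, -0.2594, 0.1078]
tool_rot: [0.944, 0.331, 0.001, 0.001]
ft_force: [1.2, -0.5, 1.0]
grip_width: 0.0123
grasp_force: 59.5
```

Call:
arm_command([
  [0,0,0],
  [0,0,0],
  [0,0,0],
  [0,0,0],
  [0,0,0],
], spin=[6,12,18,24,28])

```text
clock: 18.42
eef_pos: [0.4998, -0.2596, 0.1078]
tool_rot: [0.996, 0.093, 0.001, 0.001]
ft_force: [1.3, -1.8, 1.1]
grip_width: 0.0124
grasp_force: 59.5
```

```bash
python3 m.py
```

```text
t 18.43 pos [ 0.4998 -0.2596  0.1078] phi 10.7 q6 142.0 F [ 1.3 -1.8  1.1] T [-0.21 -0.08  0.08] w 0.0124 gf 59.5
slide cm [-0.24  0.04 -0.22] spin -62.1
scene
plate 174 [ 0.5004 -0.2588] [0.1734 0.1487] 79.2 z 0.0966
rim 831 [ 0.4993 -0.2597] [0.1758 0.151 ] 79.2 z 0.0971
side 1076 [ 0.5023 -0.2597] [0.1814 0.1523] 80.9 z 0.0598
top
plate 1201 [ 0.5017 -0.2342] [0.1125 0.151 ] 79.9 z 0.0981
rim 1406 [ 0.5014 -0.2339] [0.1131 0.1505] 79.6 z 0.0985
side 568 [ 0.501  -0.2291] [0.1037 0.1549] 79.5 z 0.0856
```

Call:
arm_command([
  [0,0,0],
  [0,0,0],
  [0,0,0],
  [0,0,0],
  [0,0,0],
], spin=[1,2,3,3.5,3.5])

```text
clock: 19.2
eef_pos: [0.4994, -0.2592, 0.1078]
tool_rot: [0.998, 0.064, 0.001, 0.001]
ft_force: [3.1, -3.2, 3.2]
grip_width: 0.0126
grasp_force: 59.9
```

```bash
python3 -c "
from h import *
to(.5,-.26,.11,8.4)"
```

```text
t 19.2 pos [ 0.4994 -0.2592  0.1078] phi 7.3 q6 145.0 F [ 3.1 -3.2  3.2] T [-0.66 -0.47  0.02] w 0.0126 gf 59.9
slide cm [ 0.05  0.09 -0.22] spin -1.1
```

Call:
arm_command([
  [0,0,0],
  [0,0,0],
  [0,0,0],
  [0,0,0],
  [0,0,0],
], spin=[0.7,1.4,2,2.5,2.5])

```text
clock: 19.82
eef_pos: [0.499, -0.259, 0.1078]
tool_rot: [0.999, 0.043, 0.0, 0.0]
ft_force: [0.7, -3.5, 6.4]
grip_width: 0.0124
grasp_force: 60.5
```

```bash
python3 -c "
from h import *
to(.5,-.26,.11,8.4)"
```

```text
t 19.82 pos [ 0.499  -0.259   0.1078] phi 4.9 q6 148.0 F [ 0.7 -3.5  6.4] T [-0.71 -0.31  0.55] w 0.0124 gf 60.5
slide cm [ 0.09  0.11 -0.22] spin -3.5
```

Tz jumped to 0.55 N m, so the collar is at its stop with the lid braced in the recess. I release, rise, and check.

Call:
arm_command([
  [0,0,0],
  [0,0,0],
  [0,0,0],
  [0,0,0],
  [0,0,0],
], spin=[0,0,0,0,0], jaw=5)

```text
clock: 20.45
eef_pos: [0.4987, -0.2586, 0.1072]
tool_rot: [0.999, 0.042, -0.0, -0.0]
ft_force: [-0.5, 0.3, 0.8]
grip_width: 0.0503
grasp_force: 0.0
```

Call:
arm_command([
  [0,0,-2],
  [0,0,-5],
  [0,0,-9],
  [0,0,-13],
  [0,0,-15],
], spin=[0,0,0,0,0])

```text
clock: 21.08
eef_pos: [0.4996, -0.2591, 0.2602]
tool_rot: [0.999, 0.042, 0.002, 0.001]
ft_force: [0.1, -0.4, -0.1]
grip_width: 0.05
grasp_force: 0.0
```

Call:
arm_command([
  [-5,0,0],
  [-10,0,0],
  [-14,0,0],
  [-14,0,0],
  [-14,0,0],
], spin=[0,0,0,0,0])

```text
clock: 21.7
eef_pos: [0.3598, -0.2708, 0.2577]
tool_rot: [0.999, 0.042, 0.001, 0.0]
ft_force: [-0.0, 0.5, 0.1]
grip_width: 0.05
grasp_force: 0.0
```

```bash
python3 -c "
from h import *
to(.5,-.26,.11,8.4)
for n in('scene','top'):
    c=camera(n);print(n);lidpose(c,.4975,-.262,.09,.11);save(c,n+'9')
    b=cv2.imread('pics/%s9.png'%n)
    if n=='top':
        cv2.imwrite('pics/crop9.png',cv2.resize(b[130:310,140:460],(800,450),interpolation=cv2.INTER_CUBIC))
    w=unproj(c);z=w[...,2]
    m=(abs(w[...,0]-.4975)<.11)&(abs(w[...,1]+.262)<.11)&(z>.09)&(z<.108)
    print(np.percentile(z[m],[5,50,95]).round(4))
"
```

```text
t 21.7 pos [ 0.3598 -0.2708  0.2577] phi 4.8 q6 138.0 F [-0.   0.5  0.1] T [0.05 0.02 0.  ] w 0.05 gf 0.0
slide cm [14.04  0.09 14.79] spin -3.6
scene
plate 155 c [ 0.5006 -0.2593] size [0.175  0.1475] ang 79.6 pca 74.6 mean [ 0.5002 -0.2651] z 0.0968
bar 45 c [ 0.4972 -0.2582] size [0.0556 0.0195] ang 5.7 pca 6.8 mean [ 0.4976 -0.255 ] z 0.122
[0.0928 0.0969 0.1013]
top
plate 2272 c [ 0.4967 -0.2631] size [0.171  0.1516] ang 79.4 pca -99.4 mean [ 0.4937 -0.2621] z 0.0982
bar 117 c [ 0.4955 -0.2595] size [0.0545 0.0167] ang 4.8 pca -173.7 mean [ 0.4949 -0.2596] z 0.1234
[0.0924 0.0981 0.1039]
```

View pics/crop9.png

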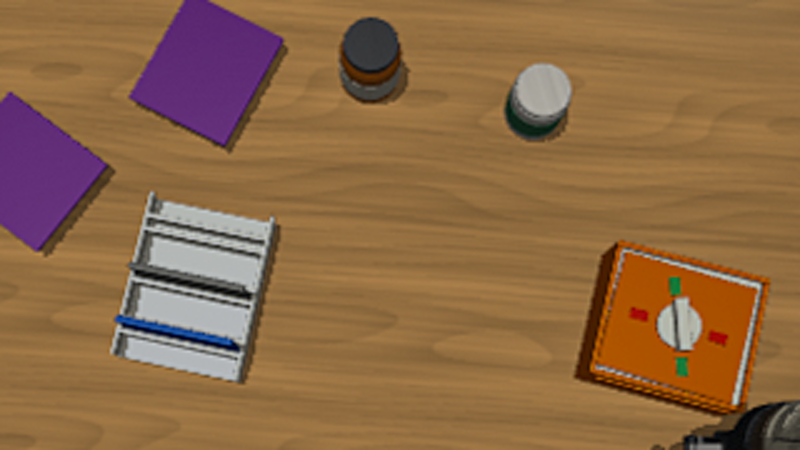

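The lid is seated in the bin, with its plate at 98 mm, below the rim. The bar at (680,325) points at the green marks, and the spares, jar and tin haven't moved.

```bash
python3 -c "
from workcell import *
print(job_done())"
```

```text
the job is handed in; nothing more can be done
None
```

I've handed the job in at about 22 s of the 72 s allowed: the orange lid sits fully down in the bin with its handle turned to the green locked marks, and the spare lids, jar and tin stayed where they were; the hand-in gave no verdict, and the lid tipped over the last part of the way when I laid it flat, landing handle up.

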